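# Put the bedside alarm later

## Robot

A 6-joint arm with a two-finger parallel gripper is mounted at the origin on the work surface. World frame = base frame: x ahead of the robot, y to its left, z up, the work surface at z = 0. Lengths are in m, angles in rad, forces in N, time in s.
With the tool pointing down it reaches from about 0.3 to 0.75 m from the base axis. Payload 8.5 kg.
Tool frame: the origin (TCP) lies midway between the tips of the shut fingers; the grasp point (between the pads) lies 19 mm behind it; z points along the fingers, y is the line along which they close (so a half turn about z gives the same grasp; the last joint's range is limited). The gripper opens to 88 mm and grips with 3 to 60 N. Pads are 18 mm wide; open, the fingers measure 123 mm over their backs; the gripper's body (75 mm by 187 mm) begins 45 mm behind the grasp point.
Start: joints at [0.991, 0.381, 1.297, -0, 1.464, -0.215], TCP at [0.196, 0.514, 0.208] pointing down, gripper open.
Joint ranges: [-3.11, 3.11], [-0.89, 2.33], [0.22, 2.48], [-1.42, 4.56], [0.17, 2.85], [-2.88, 2.88]. Speed limits (rad/s): [2.39, 2.39, 3.14, 3.14, 3.14, 3.14].

## Interface

Orientations are given as a unit quaternion [x, y, z, w].
In Python, from plant import ctrl, viewer gives the robot as it stands.
- The arm moves only by the tool send_rows, never from a script. Its argument "commands" is a list of rows, each an object with "slide": the shift along the world's x, y, z in cm, a list of three; "turn": the turn, a rotation vector about the world's x, y, z in units of 6 degrees (1.0 is 6 degrees), a list of three; "grip": the opening, from -1 (shut) to 1 (fully open). A call has exactly 10 rows; each row shifts and turns the commanded pose from where the row before left it; what a row does not reach is not made up. A row lasts 1/12 s, in which the tool goes at most 41.7 mm and 7.16 degrees, less where a joint would pass 70% of its speed; a pose out of reach is approached as far as the arm can. A call with a gripper value outside its range is refused whole. The fingers move at their own pace and stop on an object; "squeeze" is the grip in N (left out, the last holds). Time passes only in rows, so rows that do not move let the fingers close, or fill a call up. It gives the time, the measured TCP pose, the force, the opening and the grip force at its end, in the units of the state.
- ctrl.state(): the state, without advancing time (a new reading comes with each control period).
- viewer.camera(name): name is "side" or "top" or "wrist"; returns (picture, depth): 400x640x3 uint8, red, green, blue; 400x640 float32, m along the optical axis (not along the pixel's ray), 0 where there is no reading.
- viewer.camera_params(name): a dict with "fx", "fy", "cx", "cy" (pixels), "D" ([k1, k2, p1, p2, k3] as OpenCV has them; the pictures are not rectified), "R" (3x3) and "t" (3): a world point X has camera coordinates R X + t; the wrist camera has in their place "tool_from_camera" (4x4, takes a point from camera to tool coordinates, whose origin is the TCP and whose axes are the flange's). Camera axes: x right, y down, z forward; pixel columns grow to the right and rows downward; lengths in m; the calibration is good to about 2 mm. A picture is of the moment at which its call begins: read the wrist's pose just before it. camera_params takes no time and is no camera call.
- ctrl.close_job(): hands the job in; it is judged then, once.
The state is a dict: "t": time; "joints": joint angles; "dq": joint speeds; "joint_torque": joint torques, N m; "tcp_pos": TCP position; "tcp_rot": TCP orientation; "wrist_force": force on the tool from outside, world axes, zero at the start; "moment": the same for the moment, N m; "gripper_width": opening from 0.0 (shut) to 1.0 (fully open); "grasp_force": force on a finger pad.
Only numpy, scipy, OpenCV 4.12 (cv2) and the standard library are available. Lean on these libraries where they do the work, as an engineer would, in place of code of your own. Each camera call takes 0.05 s, during which the arm holds its last target. There are 200 camera calls.

## Task

Put the alarm of the bedside clock radio later with four light fingertip taps on its top, in this order: push down the front (display side) end of the rocker switch, which selects alarm setting; press the large round hour key; press the small round minute key; then push the rear end of the rocker down again so that the clock runs on. Press no other key, and never the hour or minute key while the rocker is at its running position. Tap gently without lifting, tilting or shoving the clock, and leave the things on and around it where they are.

Things in the scene. Friction and masses are not known exactly. Their poses are not given: they have to be found in the camera images.
- clock: Loose white clock radio, 0.9 kg, 130 (x) by 250 (y) by 55 mm high. Origin: centre of its underside. -x is the front with the display, +y the left for a person facing it. Grey keys on its flat top (the deck), x, y in mm in its frame: rocker pivot 0, +98; hour key +20, +36; minute key +20, -26; square key +26, -90; snooze bar -36, +8. Turned up to 0.55 rad about the vertical.
- hour_key_top (a point): Centre of the upper face of the hour key: the larger round grey key, 28 mm across, its face 10 mm above the deck (65 mm above the table) when released.
- hour_key (a joint): Travel of the hour key in m: 0 released, 0.008 fully down. Spring: it starts to move at 1 N, is half down at 4.5 N and fully down at 8 N, a hard stop; a press counts beyond 3 mm. It springs back by itself.
- minute_key_top (a point): Centre of the upper face of the minute key: the smaller round grey key, 18 mm across, its face 10 mm above the deck when released, 62 mm to the right of the hour key.
- minute_key (a joint): Travel of the minute key in m, same spring, travel and counting point as the hour key.
- rocker_front (a point): Top of the rocker switch's front facet, 19 mm from the pivot towards the display. The rocker is a grey see-saw at the left end of the deck, 45 mm long front to back, 20 mm wide; its two facets form a shallow V whose valley, at the pivot, is 5.5 mm above the deck. A raised end's edge stands 12 mm above the deck and goes down 6 mm to lie nearly level.
- rocker_rear (a point): Point on the top of the rocker's rear facet, 19 mm from the pivot away from the display side; it lies nearly level when pushed down, as at the start, and is raised after the front end was tapped.
- set_rocker (a joint): Tilt of the rocker switch in rad: -0.14 rear end fully down (clock running, as at the start), +0.14 front end fully down (alarm setting). It counts as over beyond 0.09 either way, stays where it is left, and takes 1 to 2 N at the end of a facet. It sits in a soft gasket that gives 0.3 mm per N pressed on it.
- square_key (a joint): Travel in m of the square grey key, 20 mm, at the right end of the deck (same spring, height and travel): not to be pressed.
- snooze_bar (a joint): Travel in m of the long grey snooze bar, 20 mm by 90 mm, along the front edge of the deck (same spring, height and travel): not to be pressed.
- tin: Round aluminium tin, 36 mm across, 14 mm high, standing loose on the deck near its front right corner. Origin: centre of its underside.
- mug: White mug, 80 mm across and 90 mm high, on the table near the clock. Origin: centre of its underside.
- cream_jar: Amber jar with a white lid, 60 mm across, 55 mm high, near the clock. Origin: centre of its underside.
- toy_fish: Pink and purple plastic toy fish, about 64 mm across, 73 mm high, near the clock. Origin: centre of its underside.
- glasses_case: Dark spectacle case, 62 by 155 mm, 34 mm high, beside the clock's left end. Origin: centre of its underside.
- phone: Black phone, 74 by 152 mm, 9 mm thick, lying in front of the clock. Origin: centre of its underside.
- notebook: Lilac spiral notebook, 152 by 207 mm, 11 mm thick, left of the clock. Origin: centre of its underside.
- pen: Lilac pen with a yellow cap, 142 mm long, 10 mm thick, lying on the notebook. Origin: on its underside, 4 mm from its middle.

How it is judged:
On the way, in this order (a step that is already met when the one before it is completed fails the run):
1. the rocker's front end is pushed down: alarm setting (value of joint set_rocker above 0.09 rad and value of joint each of hour_key, minute_key below 0.0015 m), for 0.05 s.
2. the large round hour key is pressed while the rocker is at alarm setting, the minute key up (value of joint set_rocker above 0.09 rad and value of joint hour_key above 0.003 m and value of joint minute_key below 0.0015 m), for 0.03 s.
3. the small round minute key is pressed while the rocker is at alarm setting, the hour key up (value of joint set_rocker above 0.09 rad and value of joint minute_key above 0.003 m and value of joint hour_key below 0.0015 m), for 0.03 s.
4. the rocker's rear end is pushed down again: the clock runs (value of joint set_rocker below -0.09 rad and value of joint each of hour_key, minute_key below 0.0015 m), for 0.05 s.
At the end, for the whole second after the job is handed in: The rocker's rear end is down again (joint below -0.09 rad), all keys are released (under 1.5 mm), the clock stands flat and at rest within 15 mm of where it was, and the tin is still on it and all other things are within 25 mm of where they were (all of step 4 and value of joint each of square_key, snooze_bar below 0.0015 m and distance of clock from where it was at the start of the episode below 0.015 m and angle between clock's own z axis and vertical below 0.05 rad and linear speed of clock below 0.02 m/s and z of tin in the frame of clock above 0.05 m and distance of each of tin, mug, cream_jar, toy_fish, glasses_case, phone, notebook, pen from where it was at the start of the episode below 0.025 m); the robot touches nothing.
It fails at once if the hour or minute key was pressed while the rocker was not at alarm setting (value of joint any of hour_key, minute_key above 0.003 m and value of joint set_rocker below 0.05 rad).
It fails at once if the square key or the snooze bar was pressed (value of joint any of square_key, snooze_bar above 0.003 m).
It fails at once if a tap was not gentle: more than 25 N on the clock (contact force between any of the fingers, the arm and clock above 25 N).
It fails at once if the clock was lifted, tilted or shoved (height (world z) of clock above 0.008 m or angle between clock's own z axis and vertical above 0.08 rad or distance of clock from where it was at the start of the episode above 0.02 m).
It fails at once if something on or around the clock was displaced (distance of any of tin, mug, cream_jar, toy_fish, glasses_case, phone, notebook, pen from where it was at the start of the episode above 0.03 m).
It also fails if it takes over 45 s, if anything falls off the work surface, if the arm or the gripper's body presses on something with over 40 N, if the wrist force passes 120 N, or if a joint passes its speed limit or range.

## Working session

There is one attempt and no reset: what is moved stays moved. The work goes in short steps, Python scripts to look and compute and a tool call to move; the robot and the scene stay as the last step left them, time stands still between calls to the robot, and variables do not carry over. Pictures are saved under pics/ and viewed, at most 10 in all, crops included, and the job is handed in when it is done.

Besides the shell and the picture viewer there is one more tool, called after "Emit:" as name(argument=value, ...), one argument or row to a line, values as JSON. send_rows: Moves the arm, as the interface text tells. Its arguments: {"type":"object","properties":{"commands":{"type":"array"},"squeeze":{"type":"number"}},"required":["commands"]}

```bash
mkdir -p pics; python3 - <<'E'
from plant import ctrl, viewer
import cv2, numpy as np
s=ctrl.state(); print({k:np.round(v,3) for k,v in s.items()})
for n in ("top","side"):
    im,d=viewer.camera(n); cv2.imwrite(f"pics/{n}0.png",im[:,:,::-1]); np.savez(f"{n}0.npz",im=im,d=d)
    print(n,viewer.camera_params(n))
E
```

```text
{'t': np.float64(0.0), 'joints': array([ 0.991,  0.381,  1.298, -0.   ,  1.464, -0.215]), 'dq': array([-0.001, -0.   , -0.   ,  0.   , -0.   , -0.001]), 'joint_torque': array([ 1.0000e-03, -4.3793e+01, -2.2456e+01,  7.1000e-02,  3.5000e-02,
       -0.0000e+00]), 'tcp_pos': array([0.196, 0.514, 0.207]), 'tcp_rot': array([ 0.181,  0.983, -0.001, -0.   ]), 'wrist_force': array([-0.494, -1.153,  0.688]), 'moment': array([-0.014,  0.047,  0.026]), 'grasp_force': np.float64(0.0), 'gripper_width': np.float64(1.003)}
top {'fx': 378.5164712847172, 'fy': 378.5164712847172, 'cx': 317.3970022818894, 'cy': 200.76101733909647, 'D': array([0.01050948, 0.        , 0.        , 0.        , 0.        ]), 'R': array([[-3.04244680e-04, -9.99967687e-01,  8.03315703e-03],
       [-9.96375752e-01, -3.80171225e-04, -8.50600779e-02],
       [ 8.50603834e-02, -8.02992195e-03, -9.96343441e-01]]), 't': array([0.12862258, 0.55091183, 0.88864611])}
side {'fx': 454.95627245129253, 'fy': 454.95627245129253, 'cx': 326.3085273152138, 'cy': 198.33037789663007, 'D': array([0.02628089, 0.        , 0.        , 0.        , 0.        ]), 'R': array([[ 0.87438278, -0.48482471,  0.01999404],
       [-0.26963873, -0.51972591, -0.81066635],
       [ 0.4034225 ,  0.70344153, -0.5851669 ]]), 't': array([-0.43557326,  0.27784685,  1.01683414])}
```

View pics/top0.png

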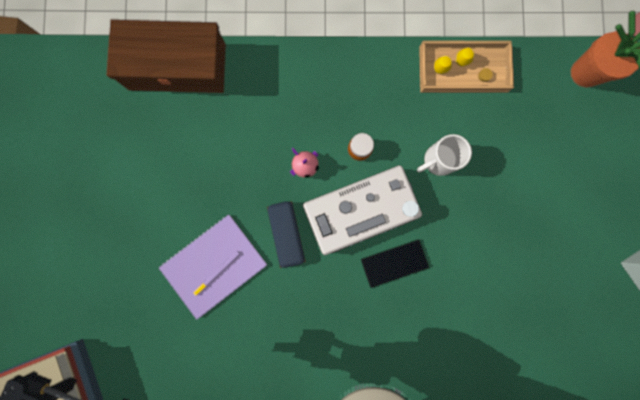

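View pics/side0.png

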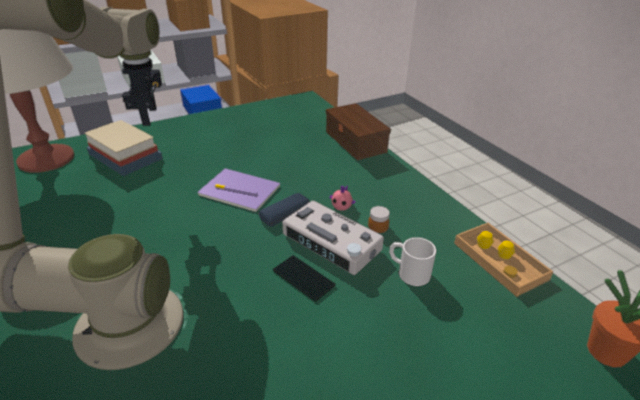

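The top view shows the clock, its centre near (362,209), rocker (324,225), hour key (346,207), minute key (370,197), tin (411,209). The side view confirms that the display faces the robot.

```bash
cat > h.py <<'E'
import cv2, numpy as np
def ray(P,R,t,uv,z):
    K=np.array([[P['fx'],0,P['cx']],[0,P['fy'],P['cy']],[0,0,1]])
    n=cv2.undistortPoints(np.array(uv,float).reshape(-1,1,2),K,P['D']).reshape(-1,2)
    d=np.c_[n,np.ones(len(n))]@R; c=-R.T@t
    return c+d*((z-c[2])/d[:,2])[:,None]
def proj(P,R,t,X):
    K=np.array([[P['fx'],0,P['cx']],[0,P['fy'],P['cy']],[0,0,1]])
    return cv2.projectPoints(np.array(X,float),cv2.Rodrigues(R)[0],t,K,P['D'])[0].reshape(-1,2)
KEYS=dict(rf=(-19,98,66),rr=(19,98,61),hour=(20,36,65),minute=(20,-26,65),square=(26,-90,65),snooze=(-36,8,65))
def keyw(c,a):
    r=np.array([[np.cos(a),-np.sin(a)],[np.sin(a),np.cos(a)]])
    return {k:np.r_[r@(np.array(v[:2])/1000)+c,v[2]/1000] for k,v in KEYS.items()}
E
python3 - <<'E'
from h import *
from plant import viewer
P=viewer.camera_params('top'); f=np.load('top0.npz'); im=f['im']; d=f['d']
R,t=P['R'],P['t']
hsv=cv2.cvtColor(im,cv2.COLOR_RGB2HSV)
m=((hsv[...,1]<60)&(hsv[...,2]>130)).astype(np.uint8); m[:160]=0;m[260:]=0;m[:,:295]=0;m[:,430:]=0
n,l,st,_=cv2.connectedComponentsWithStats(m); i=1+np.argmax(st[1:,4]); m=(l==i)
v,u=np.nonzero(m); cs=cv2.findContours(m.astype(np.uint8),0,1)[0][0].reshape(-1,2)
X=ray(P,R,t,cs,0.055)
c,s,a=cv2.minAreaRect((X[:,:2]*1000).astype(np.float32)); print(c,s,a)
# depth check
z=d[v,u]; K=np.array([[P['fx'],0,P['cx']],[0,P['fy'],P['cy']],[0,0,1]])
nn=cv2.undistortPoints(np.c_[u,v].astype(float).reshape(-1,1,2),K,P['D']).reshape(-1,2)
W=(np.c_[nn,np.ones(len(nn))]*z[:,None]-t)@R; print('deck z',np.percentile(W[:,2],[5,50,95]))
for k,uv in dict(rocker=(324,225),hour=(346,207),minute=(370,197),square=(396,184),tin=(411,209)).items(): print(k,ray(P,R,t,[uv],.063).round(3))
ang=np.deg2rad(a); 
while ang>np.pi/4: ang-=np.pi/2
while ang<-np.pi/4: ang+=np.pi/2
print('ang',ang); kw=keyw(np.array(c)/1000,ang)
big=cv2.resize(im[150:270,280:440],None,fx=5,fy=5,interpolation=cv2.INTER_CUBIC)[:,:,::-1].copy()
for k,x in kw.items():
    p=(proj(P,R,t,[x])[0]-[280,150]+.5)*5; cv2.drawMarker(big,tuple(int(q) for q in p),(0,0,255),0,12); print(k,x.round(4))
cv2.imwrite('pics/crop0.png',big[:600,:800])
E
```

```text
(529.0110473632812, 26.090606689453125) (130.0933837890625, 250.1509552001953) 21.895151138305664
deck z [0.05249651 0.05613461 0.06770059]
rocker [[0.492 0.114 0.063]]
hour [[0.533 0.063 0.063]]
minute [[0.556 0.008 0.063]]
square [[ 0.586 -0.053  0.063]]
tin [[ 0.529 -0.086  0.063]]
ang 0.3821424775852182
rf [0.4748 0.1099 0.066 ]
rr [0.5101 0.1241 0.061 ]
hour [0.5341 0.067  0.065 ]
minute [0.5573 0.0094 0.065 ]
square [ 0.5867 -0.0477  0.065 ]
snooze [0.4926 0.0201 0.065 ]
```

View pics/crop0.png

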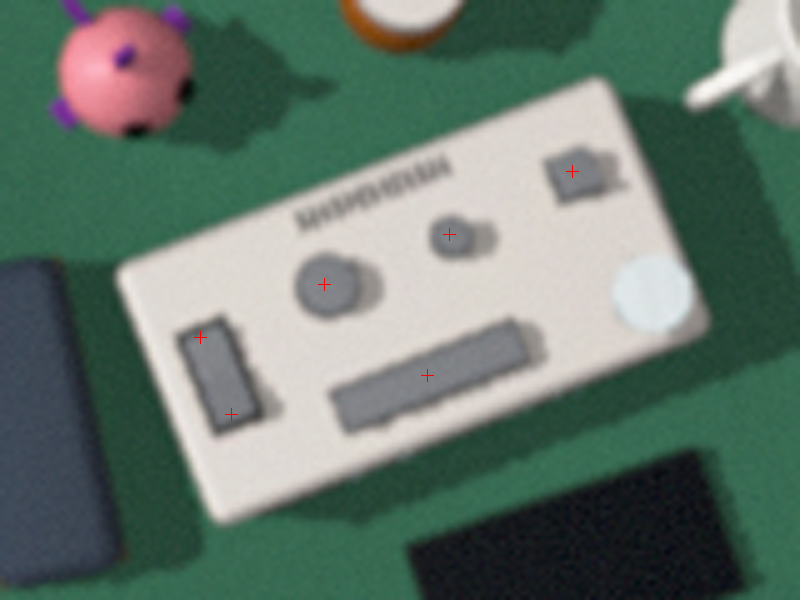

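The overlay fits: the deck measures 130 x 250 mm, z is right, and the markers sit on the keys within about 2 mm (keys about 2 mm toward -y). Moving above the front of the rocker now, with the fingers shut and tool y along clock y.

Emit:
send_rows(
  commands=[
    {"slide": [1.39, -2.03, -0.4], "turn": [0, 0, 0.36], "grip": -1},
    {"slide": [1.39, -2.03, -0.4], "turn": [0, 0, 0.36], "grip": -1},
    {"slide": [1.39, -2.03, -0.4], "turn": [0, 0, 0.36], "grip": -1},
    {"slide": [1.39, -2.03, -0.4], "turn": [0, 0, 0.36], "grip": -1},
    {"slide": [1.39, -2.03, -0.4], "turn": [0, 0, 0.36], "grip": -1},
    {"slide": [1.39, -2.03, -0.4], "turn": [0, 0, 0.36], "grip": -1},
    {"slide": [1.39, -2.03, -0.4], "turn": [0, 0, 0.36], "grip": -1},
    {"slide": [1.39, -2.03, -0.4], "turn": [0, 0, 0.36], "grip": -1},
    {"slide": [1.39, -2.03, -0.4], "turn": [0, 0, 0.36], "grip": -1},
    {"slide": [1.39, -2.03, -0.4], "turn": [0, 0, 0.36], "grip": -1},
  ],
  squeeze=5,
)

```text
t: 0.93
tcp_pos: [0.3356, 0.3097, 0.1677]
tcp_rot: [-0.007, 1.0, -0.0, -0.0]
wrist_force: [1.0, -0.7, -0.1]
gripper_width: 0.265
grasp_force: 0.0
```

Emit:
send_rows(
  commands=[
    {"slide": [1.39, -2.03, -0.4], "turn": [0, 0, 0.36], "grip": -1},
    {"slide": [1.39, -2.03, -0.4], "turn": [0, 0, 0.36], "grip": -1},
    {"slide": [1.39, -2.03, -0.4], "turn": [0, 0, 0.36], "grip": -1},
    {"slide": [1.39, -2.03, -0.4], "turn": [0, 0, 0.36], "grip": -1},
    {"slide": [1.39, -2.03, -0.4], "turn": [0, 0, 0.36], "grip": -1},
    {"slide": [1.39, -2.03, -0.4], "turn": [0, 0, 0.36], "grip": -1},
    {"slide": [1.39, -2.03, -0.4], "turn": [0, 0, 0.36], "grip": -1},
    {"slide": [1.39, -2.03, -0.4], "turn": [0, 0, 0.36], "grip": -1},
    {"slide": [1.39, -2.03, -0.4], "turn": [0, 0, 0.36], "grip": -1},
    {"slide": [0, 0, 0], "turn": [0, 0, 0], "grip": -1},
  ],
)

```text
t: 1.77
tcp_pos: [0.4621, 0.1253, 0.1311]
tcp_rot: [-0.174, 0.985, -0.0, -0.0]
wrist_force: [0.4, -0.5, 0.8]
gripper_width: 0.006
grasp_force: 0.0
```

```bash
cat > w.py <<'E'
from h import *
from plant import ctrl, viewer
from scipy.spatial.transform import Rotation as Ro
import sys
s=ctrl.state(); im,_=viewer.camera('wrist'); P=viewer.camera_params('wrist')
T=np.eye(4); T[:3,:3]=Ro.from_quat(s['tcp_rot']).as_matrix(); T[:3,3]=s['tcp_pos']
C=np.linalg.inv(T@P['tool_from_camera']); R,t=C[:3,:3],C[:3,3]
np.savez(sys.argv[1]+'.npz',im=im,R=R,t=t)
b=im[:,:,::-1].copy()
for k,x in keyw(np.array([.5284,.0244]),.382).items():
    p=proj(P,R,t,[x])[0]; print(k,x.round(4),p.round(0)); cv2.drawMarker(b,tuple(int(q) for q in p),(0,0,255),0,10)
print('tcp px',proj(P,R,t,[s['tcp_pos']]), s['tcp_pos'].round(4))
cv2.imwrite(f'pics/{sys.argv[1]}.png',b)
E
python3 w.py w1
```

```text
rf [0.4742 0.1083 0.066 ] [299. 202.]
rr [0.5095 0.1224 0.061 ] [302. 240.]
hour [0.5335 0.0653 0.065 ] [234. 244.]
minute [0.5567 0.0077 0.065 ] [167. 246.]
square [ 0.5861 -0.0494  0.065 ] [ 99. 254.]
snooze [0.492  0.0184 0.065 ] [195. 186.]
tcp px [[322.10095228 222.15567874]] [0.4621 0.1253 0.1311]
```

View pics/w1.png

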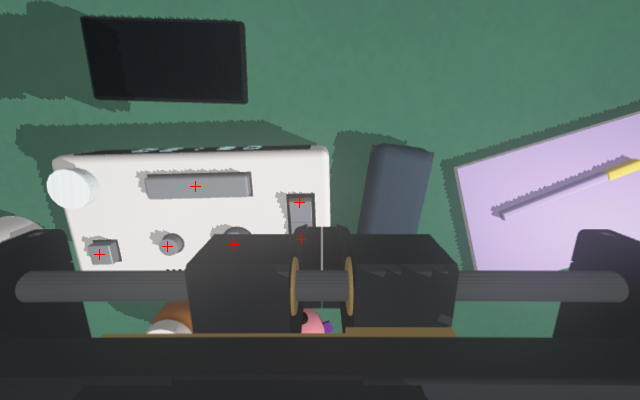

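The wrist view shows the rocker (301,215), hour key partly hidden by the gripper (238,235), minute key (171,244) and snooze bar (199,186), all within 2-4 px of the prediction. I'll use the rectangle fit.

Emit:
send_rows(
  commands=[
    {"slide": [0.31, -0.4, 0], "turn": [0, 0, 0.1], "grip": -1},
    {"slide": [0.31, -0.4, 0], "turn": [0, 0, 0.1], "grip": -1},
    {"slide": [0.31, -0.4, 0], "turn": [0, 0, 0.1], "grip": -1},
    {"slide": [0.31, -0.4, -1], "turn": [0, 0, 0], "grip": -1},
    {"slide": [0, 0, -1.5], "turn": [0, 0, 0], "grip": -1},
    {"slide": [0, 0, -1.5], "turn": [0, 0, 0], "grip": -1},
    {"slide": [0, 0, -1], "turn": [0, 0, 0], "grip": -1},
    {"slide": [0, 0, -0.5], "turn": [0, 0, 0], "grip": -1},
    {"slide": [0, 0, 0], "turn": [0, 0, 0], "grip": -1},
    {"slide": [0, 0, 0], "turn": [0, 0, 0], "grip": -1},
  ],
)

```text
t: 2.65
tcp_pos: [0.4728, 0.1121, 0.077]
tcp_rot: [-0.19, 0.982, 0.0, -0.0]
wrist_force: [0.4, 0.3, 0.0]
gripper_width: 0.003
grasp_force: 0.0
```

Emit:
send_rows(
  commands=[
    {"slide": [0.1, -0.2, 0], "turn": [0, 0, 0], "grip": -1},
    {"slide": [0.1, -0.15, 0], "turn": [0, 0, 0], "grip": -1},
    {"slide": [0, 0, -0.3], "turn": [0, 0, 0], "grip": -1},
    {"slide": [0, 0, -0.3], "turn": [0, 0, 0], "grip": -1},
    {"slide": [0, 0, -0.2], "turn": [0, 0, 0], "grip": -1},
    {"slide": [0, 0, -0.2], "turn": [0, 0, 0], "grip": -1},
    {"slide": [0, 0, -0.2], "turn": [0, 0, 0], "grip": -1},
    {"slide": [0, 0, -0.1], "turn": [0, 0, 0], "grip": -1},
    {"slide": [0, 0, 0], "turn": [0, 0, 0], "grip": -1},
    {"slide": [0, 0, 0], "turn": [0, 0, 0], "grip": -1},
  ],
)

```text
t: 3.48
tcp_pos: [0.4747, 0.1086, 0.064]
tcp_rot: [-0.19, 0.982, 0.0, -0.0]
wrist_force: [-0.0, -0.6, 0.1]
gripper_width: 0.004
grasp_force: 0.0
```

Emit:
send_rows(
  commands=[
    {"slide": [0, 0, -0.1], "turn": [0, 0, 0], "grip": -1},
    {"slide": [0, 0, -0.1], "turn": [0, 0, 0], "grip": -1},
    {"slide": [0, 0, -0.1], "turn": [0, 0, 0], "grip": -1},
    {"slide": [0, 0, -0.1], "turn": [0, 0, 0], "grip": -1},
    {"slide": [0, 0, 0], "turn": [0, 0, 0], "grip": -1},
    {"slide": [0, 0, 0], "turn": [0, 0, 0], "grip": -1},
    {"slide": [0, 0, 0], "turn": [0, 0, 0], "grip": -1},
    {"slide": [0, 0, 0], "turn": [0, 0, 0], "grip": -1},
    {"slide": [0, 0, 0], "turn": [0, 0, 0], "grip": -1},
    {"slide": [0, 0, 0], "turn": [0, 0, 0], "grip": -1},
  ],
)

```text
t: 4.32
tcp_pos: [0.4748, 0.1086, 0.0601]
tcp_rot: [-0.19, 0.982, -0.0, 0.0]
wrist_force: [-0.6, 0.5, -0.2]
gripper_width: 0.005
grasp_force: 0.0
```

Emit:
send_rows(
  commands=[
    {"slide": [0, 0, -0.05], "turn": [0, 0, 0], "grip": -1},
    {"slide": [0, 0, -0.05], "turn": [0, 0, 0], "grip": -1},
    {"slide": [0, 0, -0.05], "turn": [0, 0, 0], "grip": -1},
    {"slide": [0, 0, -0.05], "turn": [0, 0, 0], "grip": -1},
    {"slide": [0, 0, 0], "turn": [0, 0, 0], "grip": -1},
    {"slide": [0, 0, 0], "turn": [0, 0, 0], "grip": -1},
    {"slide": [0, 0, 0], "turn": [0, 0, 0], "grip": -1},
    {"slide": [0, 0, 0], "turn": [0, 0, 0], "grip": -1},
    {"slide": [0, 0, 0], "turn": [0, 0, 0], "grip": -1},
    {"slide": [0, 0, 0], "turn": [0, 0, 0], "grip": -1},
  ],
)

```text
t: 5.15
tcp_pos: [0.4747, 0.1086, 0.058]
tcp_rot: [-0.19, 0.982, -0.0, 0.0]
wrist_force: [0.0, -0.8, 0.1]
gripper_width: 0.003
grasp_force: 0.0
```

```bash
python3 - <<'E'
from plant import viewer,ctrl
import cv2,numpy as np
print([np.mean([ctrl.state()['wrist_force'][2]])])
im,d=viewer.camera('side'); a=cv2.resize(im[170:290,240:400],None,fx=5,fy=5,interpolation=cv2.INTER_CUBIC)
cv2.imwrite('pics/s2.png',a[:,:,::-1])
E
```

```text
[np.float64(0.1490428440602339)]
```

View pics/s2.png

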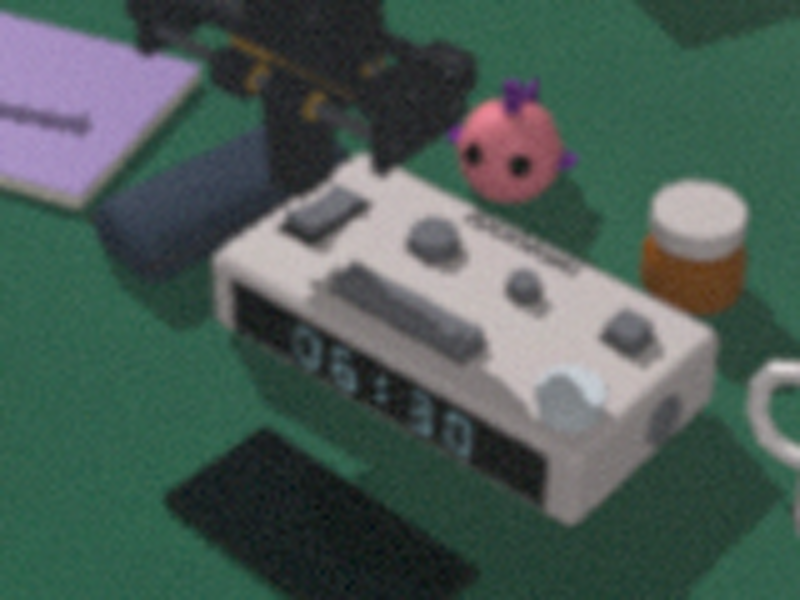

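The side view shows the fingertips near crop (295,185), i.e. full picture (299,207), up-left of the rocker, which is at crop (325,212). The rocker is untouched. I'll measure the real tip with depth.

```bash
python3 - <<'E'
from h import *
from plant import viewer,ctrl
s=ctrl.state()
im,d=viewer.camera('side'); P=viewer.camera_params('side'); R,t=P['R'],P['t']
print('tcp px',proj(P,R,t,[s['tcp_pos']]))
for k,x in keyw(np.array([.5287,.0253]),.382).items(): print(k,proj(P,R,t,[x]).round(1))
K=np.array([[P['fx'],0,P['cx']],[0,P['fy'],P['cy']],[0,0,1]])
def dep(u,v):
    n=cv2.undistortPoints(np.array([[[u,v]]],float),K,P['D']).reshape(2); return R.T@(np.r_[n,1]*d[v,u]-t)
for uv in [(299,207),(299,203),(296,205),(303,202),(298,198),(316,200),(318,190),(305,213),(330,218),(345,227)]: print(uv,dep(*uv).round(3))
E
```

```text
tcp px [[300.12184725 215.1855403 ]]
rf [[299.9 212.8]]
rr [[309.  207.9]]
hour [[326.5 215.5]]
minute [[344.6 224.8]]
square [[365.6 233.9]]
snooze [[321.3 229.8]]
(299, 207) [0.468 0.101 0.094]
(299, 203) [0.469 0.102 0.106]
(296, 205) [0.465 0.112 0.094]
(303, 202) [0.477 0.094 0.112]
(298, 198) [0.467 0.104 0.122]
(316, 200) [0.476 0.019 0.167]
(318, 190) [0.483 0.022 0.193]
(305, 213) [0.491 0.111 0.058]
(330, 218) [0.538 0.054 0.064]
(345, 227) [ 0.553 -0.     0.066]
```

```bash
python3 - <<'E'
from h import *
from plant import viewer,ctrl
im,d=viewer.camera('side'); P=viewer.camera_params('side'); R,t=P['R'],P['t']
K=np.array([[P['fx'],0,P['cx']],[0,P['fy'],P['cy']],[0,0,1]])
for v in range(196,220,1):
    u=np.arange(286,316); n=cv2.undistortPoints(np.c_[u,0*u+v].astype(float).reshape(-1,1,2),K,P['D']).reshape(-1,2)
    W=(np.c_[n,np.ones(len(n))]*d[v,u][:,None]-t)@R
    g=(W[:,2]>.072)
    if g.any(): print(v,u[g].min(),u[g].max(),'z',(W[g,2].min()*1e3).round(),(W[g,2].max()*1e3).round(),'xy',(W[g,:2].mean(0)*1e3).round(), 'y',(W[g,1].min()*1e3).round(),(W[g,1].max()*1e3).round())
E
```

```text
196 293 315 z 122.0 180.0 xy [471.  81.] y 19.0 118.0
197 293 315 z 118.0 177.0 xy [471.  85.] y 19.0 117.0
198 293 315 z 115.0 173.0 xy [471.  92.] y 21.0 118.0
199 293 315 z 111.0 171.0 xy [471.  92.] y 20.0 120.0
200 289 315 z 107.0 829.0 xy [446.  41.] y -782.0 121.0
201 294 315 z 107.0 165.0 xy [471.  90.] y 20.0 114.0
202 294 315 z 104.0 159.0 xy [472.  91.] y 23.0 115.0
203 294 315 z 96.0 161.0 xy [471.  90.] y 17.0 120.0
204 294 315 z 95.0 153.0 xy [471.  90.] y 23.0 117.0
205 294 306 z 93.0 107.0 xy [471. 102.] y 89.0 115.0
206 295 305 z 90.0 104.0 xy [471. 100.] y 89.0 114.0
207 295 304 z 88.0 98.0 xy [470. 101.] y 93.0 113.0
208 297 302 z 88.0 97.0 xy [468.  98.] y 90.0 107.0
209 299 301 z 85.0 92.0 xy [469.  97.] y 93.0 103.0
```

The tips' lower end is really at z≈0.085, while the reported TCP is at 0.058. So the tips sit about 26 mm above the reported TCP. xy agrees. I'll go on down with checks on force.

Emit:
send_rows(
  commands=[
    {"slide": [0, 0, -0.2], "turn": [0, 0, 0], "grip": -1},
    {"slide": [0, 0, -0.2], "turn": [0, 0, 0], "grip": -1},
    {"slide": [0, 0, -0.2], "turn": [0, 0, 0], "grip": -1},
    {"slide": [0, 0, -0.2], "turn": [0, 0, 0], "grip": -1},
    {"slide": [0, 0, -0.2], "turn": [0, 0, 0], "grip": -1},
    {"slide": [0, 0, -0.1], "turn": [0, 0, 0], "grip": -1},
    {"slide": [0, 0, -0.1], "turn": [0, 0, 0], "grip": -1},
    {"slide": [0, 0, 0], "turn": [0, 0, 0], "grip": -1},
    {"slide": [0, 0, 0], "turn": [0, 0, 0], "grip": -1},
    {"slide": [0, 0, 0], "turn": [0, 0, 0], "grip": -1},
  ],
)

```text
t: 6.13
tcp_pos: [0.4748, 0.1086, 0.0461]
tcp_rot: [-0.19, 0.982, -0.0, 0.0]
wrist_force: [0.2, 0.1, 0.8]
gripper_width: 0.008
grasp_force: 0.0
```

```bash
cat > tip.py <<'E'
from h import *
from plant import viewer,ctrl
im,d=viewer.camera('side'); P=viewer.camera_params('side'); R,t=P['R'],P['t']
tc=ctrl.state()['tcp_pos']
K=np.array([[P['fx'],0,P['cx']],[0,P['fy'],P['cy']],[0,0,1]])
u0,v0=proj(P,R,t,[tc])[0].astype(int)
last=[]
for v in range(v0-25,v0+12):
    u=np.arange(u0-9,u0+8); n=cv2.undistortPoints(np.c_[u,0*u+v].astype(float).reshape(-1,1,2),K,P['D']).reshape(-1,2)
    W=(np.c_[n,np.ones(len(n))]*d[v,u][:,None]-t)@R
    g=(np.hypot(*(W[:,:2]-tc[:2]).T)<.022)&(W[:,2]>.069)
    if g.any(): last.append((v,u[g].min(),u[g].max(),(W[g].mean(0)*1e3).round(),(W[g,2].min()*1e3).round()))
print('tcp',tc.round(4)); [print(*l) for l in last[-6:]]
E
python3 tip.py
```

```text
tcp [0.4748 0.1086 0.0461]
208 294 306 [471. 101.  89.] 83.0
209 294 306 [472. 102.  85.] 77.0
210 295 304 [469. 101.  83.] 78.0
211 297 303 [469.  97.  83.] 77.0
212 298 302 [470.  99.  77.] 72.0
213 300 300 [469.  97.  76.] 76.0
```

Emit:
send_rows(
  commands=[
    {"slide": [0, 0, -0.1], "turn": [0, 0, 0], "grip": -1},
    {"slide": [0, 0, -0.1], "turn": [0, 0, 0], "grip": -1},
    {"slide": [0, 0, -0.1], "turn": [0, 0, 0], "grip": -1},
    {"slide": [0, 0, -0.1], "turn": [0, 0, 0], "grip": -1},
    {"slide": [0, 0, -0.1], "turn": [0, 0, 0], "grip": -1},
    {"slide": [0, 0, -0.1], "turn": [0, 0, 0], "grip": -1},
    {"slide": [0, 0, 0], "turn": [0, 0, 0], "grip": -1},
    {"slide": [0, 0, 0], "turn": [0, 0, 0], "grip": -1},
    {"slide": [0, 0, 0], "turn": [0, 0, 0], "grip": -1},
    {"slide": [0, 0, 0], "turn": [0, 0, 0], "grip": -1},
  ],
)

```text
t: 7.02
tcp_pos: [0.4748, 0.1086, 0.0401]
tcp_rot: [-0.19, 0.982, -0.0, 0.0]
wrist_force: [-0.3, -0.3, 0.5]
gripper_width: 0.01
grasp_force: 0.0
```

Emit:
send_rows(
  commands=[
    {"slide": [0, 0, -0.1], "turn": [0, 0, 0], "grip": -1},
    {"slide": [0, 0, -0.1], "turn": [0, 0, 0], "grip": -1},
    {"slide": [0, 0, 0], "turn": [0, 0, 0], "grip": -1},
    {"slide": [0, 0, 0], "turn": [0, 0, 0], "grip": -1},
    {"slide": [0, 0, 0], "turn": [0, 0, 0], "grip": -1},
    {"slide": [0, 0, 0], "turn": [0, 0, 0], "grip": -1},
    {"slide": [0, 0, 0], "turn": [0, 0, 0], "grip": -1},
    {"slide": [0, 0, 0], "turn": [0, 0, 0], "grip": -1},
    {"slide": [0, 0, 0], "turn": [0, 0, 0], "grip": -1},
    {"slide": [0, 0, 0], "turn": [0, 0, 0], "grip": -1},
  ],
)

```text
t: 7.85
tcp_pos: [0.4747, 0.1086, 0.0381]
tcp_rot: [-0.19, 0.982, 0.0, 0.0]
wrist_force: [1.7, 0.2, -0.2]
gripper_width: 0.008
grasp_force: 0.0
```

Emit:
send_rows(
  commands=[
    {"slide": [0, 0, -0.1], "turn": [0, 0, 0], "grip": -1},
    {"slide": [0, 0, -0.1], "turn": [0, 0, 0], "grip": -1},
    {"slide": [0, 0, 0], "turn": [0, 0, 0], "grip": -1},
    {"slide": [0, 0, 0], "turn": [0, 0, 0], "grip": -1},
    {"slide": [0, 0, 0], "turn": [0, 0, 0], "grip": -1},
    {"slide": [0, 0, 0], "turn": [0, 0, 0], "grip": -1},
    {"slide": [0, 0, 0], "turn": [0, 0, 0], "grip": -1},
    {"slide": [0, 0, 0], "turn": [0, 0, 0], "grip": -1},
    {"slide": [0, 0, 0], "turn": [0, 0, 0], "grip": -1},
    {"slide": [0, 0, 0], "turn": [0, 0, 0], "grip": -1},
  ],
)

```text
t: 8.68
tcp_pos: [0.4747, 0.1086, 0.036]
tcp_rot: [-0.19, 0.982, -0.0, -0.0]
wrist_force: [0.4, 0.5, -0.1]
gripper_width: 0.005
grasp_force: 0.2
```

```bash
python3 tip.py; python3 - <<'E'
from plant import viewer
import cv2
a=viewer.camera('side')[0][180:240,270:350]
cv2.imwrite('pics/s3.png',cv2.resize(a,None,fx=9,fy=9,interpolation=cv2.INTER_CUBIC)[:,:,::-1])
E
```

```text
tcp [0.4747 0.1086 0.0361]
210 294 306 [471. 101.  82.] 77.0
211 294 306 [471. 101.  79.] 71.0
212 295 306 [472. 101.  75.] 69.0
213 297 304 [471.  98.  75.] 69.0
214 298 303 [469.  95.  73.] 69.0
215 300 302 [470.  94.  70.] 70.0
```

View pics/s3.png

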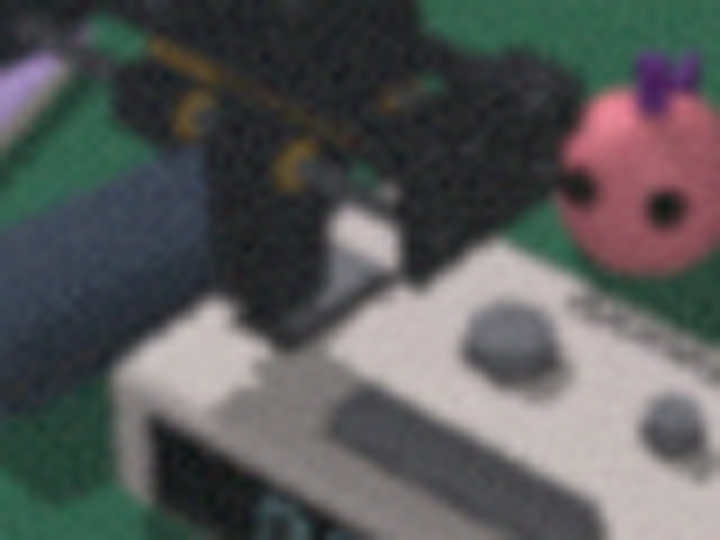

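Picture: fingertips (dark, lower end near crop (285,345)) now hide the rocker's front end. Rear half is visible at (350,270). The tip is just at or above the front facet, with no force yet.

Emit:
send_rows(
  commands=[
    {"slide": [0, 0, -0.1], "turn": [0, 0, 0], "grip": -1},
    {"slide": [0, 0, -0.1], "turn": [0, 0, 0], "grip": -1},
    {"slide": [0, 0, 0], "turn": [0, 0, 0], "grip": -1},
    {"slide": [0, 0, 0], "turn": [0, 0, 0], "grip": -1},
    {"slide": [0, 0, 0], "turn": [0, 0, 0], "grip": -1},
    {"slide": [0, 0, 0], "turn": [0, 0, 0], "grip": -1},
    {"slide": [0, 0, 0], "turn": [0, 0, 0], "grip": -1},
    {"slide": [0, 0, 0], "turn": [0, 0, 0], "grip": -1},
    {"slide": [0, 0, 0], "turn": [0, 0, 0], "grip": -1},
    {"slide": [0, 0, 0], "turn": [0, 0, 0], "grip": -1},
  ],
)

```text
t: 9.62
tcp_pos: [0.4747, 0.1086, 0.0341]
tcp_rot: [-0.19, 0.982, 0.0, 0.0]
wrist_force: [-0.1, 0.4, 0.6]
gripper_width: 0.003
grasp_force: 0.2
```

Emit:
send_rows(
  commands=[
    {"slide": [0, 0, -0.1], "turn": [0, 0, 0], "grip": -1},
    {"slide": [0, 0, 0], "turn": [0, 0, 0], "grip": -1},
    {"slide": [0, 0, 0], "turn": [0, 0, 0], "grip": -1},
    {"slide": [0, 0, 0], "turn": [0, 0, 0], "grip": -1},
    {"slide": [0, 0, 0], "turn": [0, 0, 0], "grip": -1},
    {"slide": [0, 0, 0], "turn": [0, 0, 0], "grip": -1},
    {"slide": [0, 0, 0], "turn": [0, 0, 0], "grip": -1},
    {"slide": [0, 0, 0], "turn": [0, 0, 0], "grip": -1},
    {"slide": [0, 0, 0], "turn": [0, 0, 0], "grip": -1},
    {"slide": [0, 0, 0], "turn": [0, 0, 0], "grip": -1},
  ],
)

```text
t: 10.45
tcp_pos: [0.4747, 0.1086, 0.033]
tcp_rot: [-0.19, 0.982, -0.0, 0.0]
wrist_force: [-0.2, 0.4, 1.4]
gripper_width: 0.005
grasp_force: 0.3
```

Emit:
send_rows(
  commands=[
    {"slide": [0, 0, -0.1], "turn": [0, 0, 0], "grip": -1},
    {"slide": [0, 0, -0.1], "turn": [0, 0, 0], "grip": -1},
    {"slide": [0, 0, 0], "turn": [0, 0, 0], "grip": -1},
    {"slide": [0, 0, 0], "turn": [0, 0, 0], "grip": -1},
    {"slide": [0, 0, 0], "turn": [0, 0, 0], "grip": -1},
    {"slide": [0, 0, 0], "turn": [0, 0, 0], "grip": -1},
    {"slide": [0, 0, 0], "turn": [0, 0, 0], "grip": -1},
    {"slide": [0, 0, 0], "turn": [0, 0, 0], "grip": -1},
    {"slide": [0, 0, 0], "turn": [0, 0, 0], "grip": -1},
    {"slide": [0, 0, 0], "turn": [0, 0, 0], "grip": -1},
  ],
)

```text
t: 11.28
tcp_pos: [0.4747, 0.1086, 0.031]
tcp_rot: [-0.19, 0.982, 0.0, 0.0]
wrist_force: [-0.1, -0.2, 1.0]
gripper_width: 0.006
grasp_force: 0.2
```

Emit:
send_rows(
  commands=[
    {"slide": [0, 0, -0.1], "turn": [0, 0, 0], "grip": -1},
    {"slide": [0, 0, 0], "turn": [0, 0, 0], "grip": -1},
    {"slide": [0, 0, 0], "turn": [0, 0, 0], "grip": -1},
    {"slide": [0, 0, 0], "turn": [0, 0, 0], "grip": -1},
    {"slide": [0, 0, 0], "turn": [0, 0, 0], "grip": -1},
    {"slide": [0, 0, 0], "turn": [0, 0, 0], "grip": -1},
    {"slide": [0, 0, 0], "turn": [0, 0, 0], "grip": -1},
    {"slide": [0, 0, 0], "turn": [0, 0, 0], "grip": -1},
    {"slide": [0, 0, 0], "turn": [0, 0, 0], "grip": -1},
    {"slide": [0, 0, 0], "turn": [0, 0, 0], "grip": -1},
  ],
)

```text
t: 12.12
tcp_pos: [0.4748, 0.1086, 0.0301]
tcp_rot: [-0.19, 0.982, -0.0, 0.0]
wrist_force: [-0.5, -0.2, 2.3]
gripper_width: 0.007
grasp_force: 0.9
```

Emit:
send_rows(
  commands=[
    {"slide": [0, 0, -0.1], "turn": [0, 0, 0], "grip": -1},
    {"slide": [0, 0, -0.1], "turn": [0, 0, 0], "grip": -1},
    {"slide": [0, 0, 0], "turn": [0, 0, 0], "grip": -1},
    {"slide": [0, 0, 0], "turn": [0, 0, 0], "grip": -1},
    {"slide": [0, 0, 0], "turn": [0, 0, 0], "grip": -1},
    {"slide": [0, 0, 0], "turn": [0, 0, 0], "grip": -1},
    {"slide": [0, 0, 0], "turn": [0, 0, 0], "grip": -1},
    {"slide": [0, 0, 0], "turn": [0, 0, 0], "grip": -1},
    {"slide": [0, 0, 0], "turn": [0, 0, 0], "grip": -1},
    {"slide": [0, 0, 0], "turn": [0, 0, 0], "grip": -1},
  ],
)

```text
t: 12.95
tcp_pos: [0.4748, 0.1086, 0.0284]
tcp_rot: [-0.19, 0.982, -0.0, 0.0]
wrist_force: [-2.4, 0.1, 7.3]
gripper_width: 0.005
grasp_force: 3.5
```

7.3 N, so the rocker seems bottomed. That gives a tip offset of about +30 mm. Lift over to the hour key and check the rocker.

Emit:
send_rows(
  commands=[
    {"slide": [0, 0, 0.5], "turn": [0, 0, 0], "grip": -1},
    {"slide": [0, 0, 1], "turn": [0, 0, 0], "grip": -1},
    {"slide": [0, 0, 1.2], "turn": [0, 0, 0], "grip": -1},
    {"slide": [1.47, -1.06, 0], "turn": [0, 0, 0], "grip": -1},
    {"slide": [1.47, -1.06, 0], "turn": [0, 0, 0], "grip": -1},
    {"slide": [1.47, -1.06, 0], "turn": [0, 0, 0], "grip": -1},
    {"slide": [1.49, -1.06, 0], "turn": [0, 0, 0], "grip": -1},
    {"slide": [0, 0, 0], "turn": [0, 0, 0], "grip": -1},
    {"slide": [0, 0, 0], "turn": [0, 0, 0], "grip": -1},
    {"slide": [0, 0, 0], "turn": [0, 0, 0], "grip": -1},
  ],
)

```text
t: 13.78
tcp_pos: [0.5328, 0.0666, 0.0548]
tcp_rot: [-0.19, 0.982, 0.0, -0.001]
wrist_force: [-0.1, 0.3, -0.0]
gripper_width: 0.005
grasp_force: 0.0
```

```bash
cat > look.py <<'E'
from plant import viewer
import cv2,sys,numpy as np
a=viewer.camera('side')[0][180:240,280:360]
cv2.imwrite(f'pics/{sys.argv[1]}.png',cv2.resize(a,None,fx=9,fy=9,interpolation=cv2.INTER_CUBIC)[:,:,::-1])
E
python3 tip.py; python3 look.py s4
```

```text
tcp [0.5327 0.0668 0.0549]
208 320 332 [528.  60.  97.] 93.0
209 321 332 [530.  59.  93.] 86.0
210 321 330 [527.  61.  90.] 84.0
211 323 329 [526.  56.  90.] 86.0
212 325 328 [527.  54.  88.] 83.0
213 326 326 [526.  55.  84.] 84.0
```

View pics/s4.png

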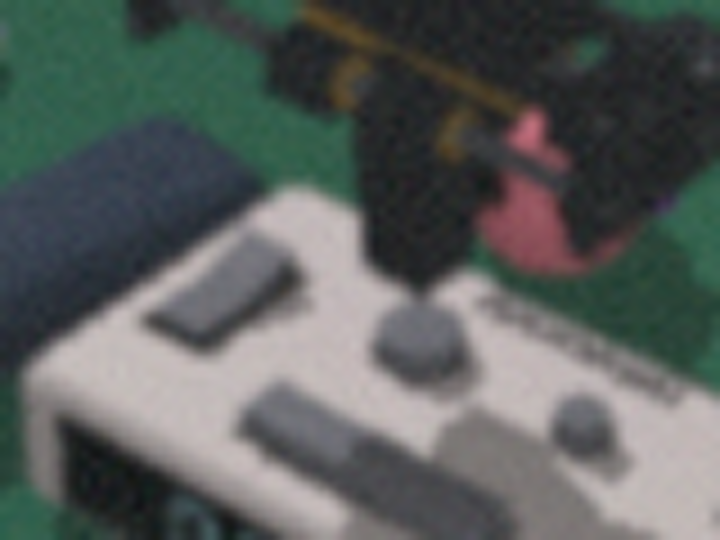

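The picture shows the rocker with its front facet now low, crop (200,310), and its rear end raised with a shadow at (300,295), so it is at alarm setting. The fingertip (420,285) is above the hour key (420,340). Pressing.

Emit:
send_rows(
  commands=[
    {"slide": [0.05, 0, -0.5], "turn": [0, 0, 0], "grip": -1},
    {"slide": [0, 0, -0.5], "turn": [0, 0, 0], "grip": -1},
    {"slide": [0, 0, -0.4], "turn": [0, 0, 0], "grip": -1},
    {"slide": [0, 0, -0.3], "turn": [0, 0, 0], "grip": -1},
    {"slide": [0, 0, -0.2], "turn": [0, 0, 0], "grip": -1},
    {"slide": [0, 0, -0.2], "turn": [0, 0, 0], "grip": -1},
    {"slide": [0, 0, -0.2], "turn": [0, 0, 0], "grip": -1},
    {"slide": [0, 0, 0], "turn": [0, 0, 0], "grip": -1},
    {"slide": [0, 0, 0], "turn": [0, 0, 0], "grip": -1},
    {"slide": [0, 0, 0], "turn": [0, 0, 0], "grip": -1},
  ],
)

```text
t: 14.72
tcp_pos: [0.5341, 0.0662, 0.0322]
tcp_rot: [-0.19, 0.982, 0.0, -0.0]
wrist_force: [-2.9, 0.2, 3.9]
gripper_width: 0.007
grasp_force: 1.5
```

Emit:
send_rows(
  commands=[
    {"slide": [0, 0, -0.1], "turn": [0, 0, 0], "grip": -1},
    {"slide": [0, 0, -0.1], "turn": [0, 0, 0], "grip": -1},
    {"slide": [0, 0, 0], "turn": [0, 0, 0], "grip": -1},
    {"slide": [0, 0, 0], "turn": [0, 0, 0], "grip": -1},
    {"slide": [0, 0, 0], "turn": [0, 0, 0], "grip": -1},
    {"slide": [0, 0, 0], "turn": [0, 0, 0], "grip": -1},
    {"slide": [0, 0, 0], "turn": [0, 0, 0], "grip": -1},
    {"slide": [0, 0, 0], "turn": [0, 0, 0], "grip": -1},
    {"slide": [0, 0, 0], "turn": [0, 0, 0], "grip": -1},
    {"slide": [0, 0, 0], "turn": [0, 0, 0], "grip": -1},
  ],
)

```text
t: 15.55
tcp_pos: [0.5341, 0.0662, 0.03]
tcp_rot: [-0.19, 0.982, 0.0, -0.0]
wrist_force: [-3.6, 1.6, 5.4]
gripper_width: 0.005
grasp_force: 2.5
```

Emit:
send_rows(
  commands=[
    {"slide": [0, 0, 0.3], "turn": [0, 0, 0], "grip": -1},
    {"slide": [0, 0, 0.5], "turn": [0, 0, 0], "grip": -1},
    {"slide": [0, 0, 0.8], "turn": [0, 0, 0], "grip": -1},
    {"slide": [0, 0, 0.9], "turn": [0, 0, 0], "grip": -1},
    {"slide": [0.76, -1.93, 0], "turn": [0, 0, 0], "grip": -1},
    {"slide": [0.76, -1.93, 0], "turn": [0, 0, 0], "grip": -1},
    {"slide": [0.76, -1.93, 0], "turn": [0, 0, 0], "grip": -1},
    {"slide": [0, 0, 0], "turn": [0, 0, 0], "grip": -1},
    {"slide": [0, 0, 0], "turn": [0, 0, 0], "grip": -1},
    {"slide": [0, 0, 0], "turn": [0, 0, 0], "grip": -1},
  ],
)

```text
t: 16.38
tcp_pos: [0.5568, 0.0088, 0.0554]
tcp_rot: [-0.19, 0.982, 0.0, 0.0]
wrist_force: [0.1, -0.1, 0.3]
gripper_width: 0.006
grasp_force: 0.0
```

```bash
python3 tip.py; python3 - <<'E'
from plant import viewer
import cv2,numpy as np
a=np.load('side0.npz')['im'];b=viewer.camera('side')[0]
g=lambda i:cv2.cvtColor(i,cv2.COLOR_RGB2GRAY)[228:275,280:375].astype(np.float32)
print('shift px',cv2.phaseCorrelate(g(a),g(b),cv2.createHanningWindow((95,47),cv2.CV_32F)))
cv2.imwrite('pics/s5.png',cv2.resize(b[180:240,280:380],None,fx=8,fy=8,interpolation=cv2.INTER_CUBIC)[:,:,::-1])
E
```

```text
tcp [0.5566 0.0091 0.0553]
217 339 351 [552.   1.  98.] 92.0
218 339 351 [553.   3.  94.] 88.0
219 340 349 [551.   1.  92.] 87.0
220 341 348 [551.   1.  89.] 84.0
221 343 347 [550.  -3.  89.] 87.0
222 345 345 [551.  -2.  85.] 85.0
shift px ((-0.30096195507753265, 0.2579472610069935), 0.610482164969047)
```

View pics/s5.png

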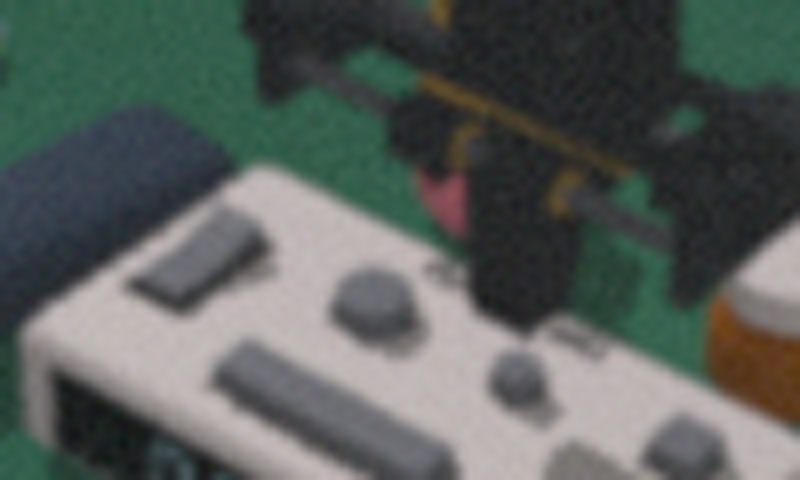

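The clock has not moved (shift 0.3 px), and the rocker's rear is still raised, crop (240,235). The fingertip (520,325) is above the minute key (518,378), the hour key is released. Pressing the minute key to the same depth.

Emit:
send_rows(
  commands=[
    {"slide": [0, -0.05, -0.5], "turn": [0, 0, 0], "grip": -1},
    {"slide": [0, 0, -0.5], "turn": [0, 0, 0], "grip": -1},
    {"slide": [0, 0, -0.5], "turn": [0, 0, 0], "grip": -1},
    {"slide": [0, 0, -0.3], "turn": [0, 0, 0], "grip": -1},
    {"slide": [0, 0, -0.2], "turn": [0, 0, 0], "grip": -1},
    {"slide": [0, 0, -0.2], "turn": [0, 0, 0], "grip": -1},
    {"slide": [0, 0, -0.2], "turn": [0, 0, 0], "grip": -1},
    {"slide": [0, 0, -0.1], "turn": [0, 0, 0], "grip": -1},
    {"slide": [0, 0, 0], "turn": [0, 0, 0], "grip": -1},
    {"slide": [0, 0, 0], "turn": [0, 0, 0], "grip": -1},
  ],
)

```text
t: 17.32
tcp_pos: [0.5568, 0.008, 0.0303]
tcp_rot: [-0.19, 0.982, 0.0, -0.0]
wrist_force: [-2.5, 2.6, 4.7]
gripper_width: 0.007
grasp_force: 2.4
```

Emit:
send_rows(
  commands=[
    {"slide": [0, 0, -0.1], "turn": [0, 0, 0], "grip": -1},
    {"slide": [0, 0, 0], "turn": [0, 0, 0], "grip": -1},
    {"slide": [0, 0, 0], "turn": [0, 0, 0], "grip": -1},
    {"slide": [0, 0, 0], "turn": [0, 0, 0], "grip": -1},
    {"slide": [0, 0, 0.3], "turn": [0, 0, 0], "grip": -1},
    {"slide": [0, 0, 0.6], "turn": [0, 0, 0], "grip": -1},
    {"slide": [0, 0, 0.8], "turn": [0, 0, 0], "grip": -1},
    {"slide": [0, 0, 0.9], "turn": [0, 0, 0], "grip": -1},
    {"slide": [-0.5, 1.2, 0], "turn": [0, 0, 0], "grip": -1},
    {"slide": [-0.8, 2.0, 0], "turn": [0, 0, 0], "grip": -1},
  ],
)

```text
t: 18.15
tcp_pos: [0.5447, 0.0393, 0.0558]
tcp_rot: [-0.189, 0.982, -0.0, 0.001]
wrist_force: [0.2, 1.0, 0.2]
gripper_width: 0.006
grasp_force: 0.0
```

Emit:
send_rows(
  commands=[
    {"slide": [-0.9, 2.1, 0], "turn": [0, 0, 0], "grip": -1},
    {"slide": [-0.9, 2.1, 0], "turn": [0, 0, 0], "grip": -1},
    {"slide": [-0.8, 2.1, 0], "turn": [0, 0, 0], "grip": -1},
    {"slide": [-0.8, 2.0, 0], "turn": [0, 0, 0], "grip": -1},
    {"slide": [0, 0, 0], "turn": [0, 0, 0], "grip": -1},
    {"slide": [0, 0, -0.5], "turn": [0, 0, 0], "grip": -1},
    {"slide": [0, 0, -0.5], "turn": [0, 0, 0], "grip": -1},
    {"slide": [0, 0, 0], "turn": [0, 0, 0], "grip": -1},
    {"slide": [0, 0, 0], "turn": [0, 0, 0], "grip": -1},
    {"slide": [0, 0, 0], "turn": [0, 0, 0], "grip": -1},
  ],
)

```text
t: 18.98
tcp_pos: [0.5103, 0.1222, 0.0449]
tcp_rot: [-0.19, 0.982, -0.0, -0.0]
wrist_force: [-0.1, -0.3, 0.0]
gripper_width: 0.005
grasp_force: 0.0
```

```bash
python3 tip.py; python3 look.py s6
```

```text
tcp [0.5103 0.1222 0.045 ]
202 303 315 [505. 115.  89.] 82.0
203 304 315 [507. 115.  85.] 79.0
204 304 314 [506. 115.  81.] 75.0
205 306 312 [504. 113.  80.] 75.0
206 308 311 [504. 108.  80.] 77.0
207 309 309 [502. 109.  77.] 77.0
```

View pics/s6.png

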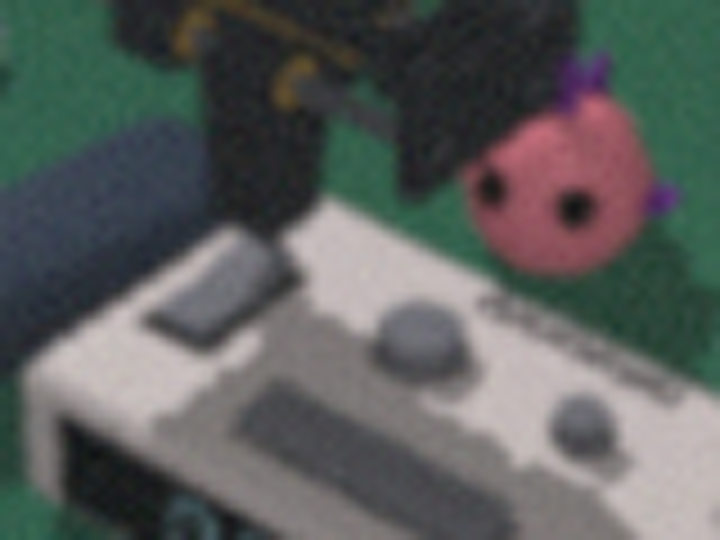

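The picture shows both keys released and the fingertip (265,240) just above the raised rear facet (260,255). Going down.

Emit:
send_rows(
  commands=[
    {"slide": [0, 0.05, -0.4], "turn": [0, 0, 0], "grip": -1},
    {"slide": [0, 0, -0.3], "turn": [0, 0, 0], "grip": -1},
    {"slide": [0, 0, -0.2], "turn": [0, 0, 0], "grip": -1},
    {"slide": [0, 0, -0.2], "turn": [0, 0, 0], "grip": -1},
    {"slide": [0, 0, -0.2], "turn": [0, 0, 0], "grip": -1},
    {"slide": [0, 0, -0.1], "turn": [0, 0, 0], "grip": -1},
    {"slide": [0, 0, -0.1], "turn": [0, 0, 0], "grip": -1},
    {"slide": [0, 0, 0], "turn": [0, 0, 0], "grip": -1},
    {"slide": [0, 0, 0], "turn": [0, 0, 0], "grip": -1},
    {"slide": [0, 0, 0], "turn": [0, 0, 0], "grip": -1},
  ],
)

```text
t: 19.92
tcp_pos: [0.5101, 0.1233, 0.0302]
tcp_rot: [-0.19, 0.982, -0.0, 0.0]
wrist_force: [1.4, -0.1, 1.6]
gripper_width: 0.004
grasp_force: 0.7
```

Emit:
send_rows(
  commands=[
    {"slide": [0, 0, -0.1], "turn": [0, 0, 0], "grip": -1},
    {"slide": [0, 0, -0.1], "turn": [0, 0, 0], "grip": -1},
    {"slide": [0, 0, 0], "turn": [0, 0, 0], "grip": -1},
    {"slide": [0, 0, 0], "turn": [0, 0, 0], "grip": -1},
    {"slide": [0, 0, 0], "turn": [0, 0, 0], "grip": -1},
    {"slide": [0, 0, 0], "turn": [0, 0, 0], "grip": -1},
    {"slide": [0, 0, 0], "turn": [0, 0, 0], "grip": -1},
    {"slide": [0, 0, 0], "turn": [0, 0, 0], "grip": -1},
    {"slide": [0, 0, 0], "turn": [0, 0, 0], "grip": -1},
    {"slide": [0, 0, 0], "turn": [0, 0, 0], "grip": -1},
  ],
)

```text
t: 20.75
tcp_pos: [0.5102, 0.1233, 0.0285]
tcp_rot: [-0.19, 0.982, -0.0, 0.0]
wrist_force: [-0.6, 0.5, 7.1]
gripper_width: 0.009
grasp_force: 3.4
```

7.1 N at the same height as the front tap. Lift away and look.

Emit:
send_rows(
  commands=[
    {"slide": [0, 0, 0.3], "turn": [0, 0, 0], "grip": -1},
    {"slide": [0, 0, 0.7], "turn": [0, 0, 0], "grip": -1},
    {"slide": [0, 0, 1.2], "turn": [0, 0, 0], "grip": -1},
    {"slide": [0, 0, 1.8], "turn": [0, 0, 0], "grip": -1},
    {"slide": [0, 0, 2], "turn": [0, 0, 0], "grip": -1},
    {"slide": [0, 0, 2], "turn": [0, 0, 0], "grip": -1},
    {"slide": [0, 0, 2], "turn": [0, 0, 0], "grip": -1},
    {"slide": [0, 0, 1], "turn": [0, 0, 0], "grip": -1},
    {"slide": [0, 0, 0], "turn": [0, 0, 0], "grip": -1},
    {"slide": [0, 0, 0], "turn": [0, 0, 0], "grip": -1},
  ],
)

```text
t: 21.58
tcp_pos: [0.5097, 0.1233, 0.138]
tcp_rot: [-0.19, 0.982, -0.0, -0.0]
wrist_force: [-0.3, -0.1, -1.6]
gripper_width: 0.006
grasp_force: 0.0
```

```bash
python3 look.py s7
```

```text
(no output)
```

View pics/s7.png

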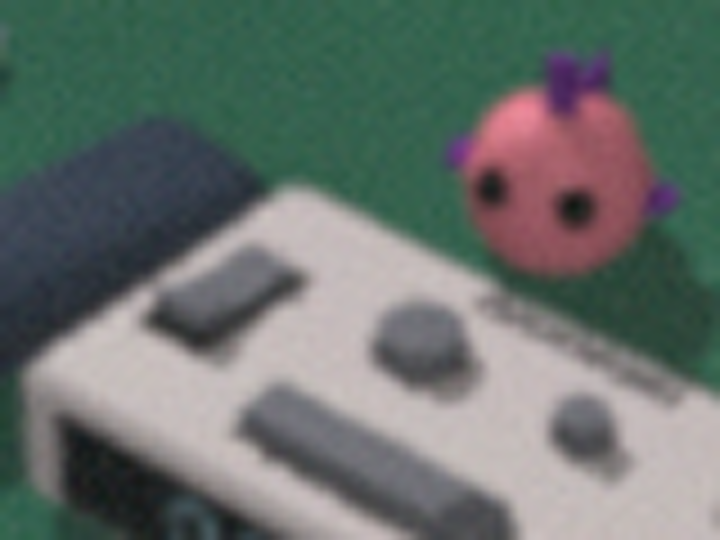

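The rocker's front end is raised again, crop (190,310), and its rear lies flat. The keys are released and nothing has moved, so I'm handing in.

```bash
python3 -c "
from plant import ctrl
print(ctrl.close_job())"
```

```text
the job is handed in; nothing more can be done
None
```

All four taps were made in order (rocker front, hour key, minute key, rocker rear), with wrist-force readings of at most 7.3 N; the last picture showed the rocker back at running and the keys released, and the job is handed in, though no verdict was returned.

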